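# Fit the model lighthouses to their island

### The arm

A 7-joint arm with a two-finger parallel gripper is mounted at the origin on the work surface. World frame = base frame: x ahead of the robot, y to its left, z up, the work surface at z = 0. Lengths are in mm, angles in rad, forces in N, time in s.
With the tool pointing down it reaches from about 400 to 875 mm from the base axis. Payload 19.3 kg.
Tool frame: the origin (TCP) lies at the very end of the fingers, on their centre line; the grasp point (between the pads) lies 19 mm behind it (grip_point_offset is the z of the grasp point in the tool frame, in mm); z points along the fingers, x is the direction in which the jaws open and shut, and the axes are right-handed (so a half turn about z gives the same grasp; the last joint's range is limited). The gripper opens to 85 mm and grips with 20 to 120 N. Pads are 22 mm wide; open, the fingers measure 114 mm over their backs; the gripper's body (76 mm by 85 mm) begins 54 mm behind the grasp point. The pads swing forward as they close: fully open they stand 13 mm farther back than shut.
Start: joints at [1.091, 0.521, -0.036, 1.599, 0.021, 1.021, -0.113], TCP at [248.988, -573.253, 231.291] pointing down, gripper open.
Joint ranges: [-2.91, 2.91], [-0.3, 2.13], [-1.5, 1.42], [0.17, 2.43], [-1.26, 4.41], [0.16, 1.93], [-2.52, 2.52]. Speed limits (rad/s): [1.89, 1.89, 2.39, 2.39, 3.01, 3.01, 3.01].

### API

Orientations are given as a 3x3 rotation matrix whose columns are the frame's x, y, z axes.
In Python, from workcell import movep, movel, goto_joints, open_gripper, clamp, wait, inverse_kinematics, read_state, camera, PlanningError, finish_job, grip_point_offset gives the robot as it stands. Calls block until the motion is done:
- movep(position, orientation): joint-space move of the TCP to a pose.
- movel(position, frame=None, max_speed=150, guard=None): straight line of the TCP; frame=None keeps the orientation; max_speed is the mean speed in mm/s. With guard (N) it stops when the force on the tool has changed by that much, and returns True; else False.
- goto_joints(angles): joint-space move.
- open_gripper() and clamp(): open the fingers fully, or close them until they stop; the grip force is fixed at half the most.
- wait(seconds).
- inverse_kinematics(position, orientation): joint angles nearest the present ones, or None.
- read_state(): the state.
- camera(name): name is "scene" or "side" or "wrist"; returns a dict with "image" (480x640x3 uint8, blue, green, red), "range_z" (480x640 float32, mm along the optical axis (not along the pixel's ray), 0 where there is no reading), "fx", "fy", "cx", "cy" (pixels), "dist_coeffs" ([k1, k2, p1, p2, k3] as OpenCV has them; the pictures are not rectified), "cam_to_world" (4x4, takes a point from camera to world coordinates). Camera axes: x right, y up, looking along -z (the intrinsics and any distortion apply to the point x, -y, -z); pixel columns grow to the right and rows downward; lengths in mm; the calibration is good to about 2 mm. A picture is of the moment at which its call begins.
A pose or a line that the arm cannot do raises PlanningError and nothing moves.
- finish_job(): hands the job in, once; it reports no verdict.
The state is a dict: "time": time; "qpos": joint angles; "qvel": joint speeds; "joint_efforts": joint torques, N m; "eef_pos": TCP position; "tool_rot": TCP orientation; "ft_force": force on the tool from outside, world axes, zero at the start; "torque": the same for the moment, N m; "finger_gap": finger opening in mm.
Only numpy, scipy, OpenCV 4.12 (cv2) and the standard library are available. Lean on these libraries where they do the work, as an engineer would, in place of code of your own. Each camera call takes 0.05 s, during which the arm holds its last target. There are 200 camera calls.

### The job

First slide the wooden island slab along the table, without lifting it, until all of it lies on the cork mat, the hut still on the robot's left side of it. Then fit every loose lighthouse into a socket of its own on the slab (any socket): lugs into the entry slots, push down against the spring, turn a quarter turn clockwise seen from above, and let the spring lift it into its locked seat. The slab must still be wholly on the mat at the end, and the water tub must stay where it stands.

Things in the scene. Friction and masses are not known exactly. Their poses are not given: they have to be found in the camera images.
- mat: Thin cork work mat, 390 x 200 mm, 1 mm thick, lying flat on the white table and fixed to it; its edge is no obstacle to sliding. Origin at its centre; x along its 390 mm side, y along its 200 mm side.
- slab: Loose wooden slab, 340 x 150 x 22 mm, about 0.85 kg, top painted blue; carries four round metal bayonet sockets in a row and a small white hut. Origin at the centre of its underside, x along the 340 mm side, y along the 150 mm side towards the hut. It slides on the table; pushed by its edges or dragged by the hut.
- hut (a point): Centre of the white hut fixed on the slab, at slab x 0, y +48, 16 mm above the slab's top. Walls 36 mm along slab x, 30 along y, 32 high; low gable roof up to 41 mm above the slab. Its two flat gable walls, 36 mm apart along slab x, can be pinched from above to slide the slab; clear space beside them.
- socket0 (a point): Axis of bayonet socket 0 at the slab's top face (slab x -135, y -20 mm; axes as the slab's). All four sockets are alike: a metal collar 80 mm across, its rim 22 mm above this point, with a round mouth 52 mm wide and two entry slots, 17 mm wide, out to 36 mm radius along ±x. Underside of the rim at 12 mm above this point; notches under the rim along ±y reach up to 16 mm.
- socket1 (a point): Axis of bayonet socket 1, as socket0 but at slab x -45, y -20 mm. The spring in each socket: a plate rests 17 mm above this point and can be pushed down to 3 mm; 0.9 N per mm plus 1 N (6 N when locked, 13 N at the depth for turning). For turning, the lighthouse's underside must be 3 to 7 mm above this point (aim at 4 to 5).
- socket2 (a point): Axis of bayonet socket 2, as socket0 but at slab x +45, y -20 mm. In each socket the lugs enter at ±x, turn 90 degrees clockwise seen from above once pressed down (stopped just past that; blocked the other way), and on release rise into the ±y notches: underside 11 mm above this point, a few degrees and 3 mm of play. Entry play is ±3 mm and 0.1 rad.
- socket3 (a point): Axis of bayonet socket 3, as socket0 but at slab x +135, y -20 mm.
- foot0 (a point): Centre of the underside of loose lighthouse 0 (None if absent), z up its axis. Round shaft 46 mm across, 55 mm high, flush at the bottom with a steel lug bar 64 mm long (±x), 10 wide, 5 thick, so each lug stands out 9 mm; a dark door on the shaft over the +x lug. All alike, either lug fits either slot. About 0.2 kg; starts upright on the table.
- lantern0 (a point): Centre of lighthouse 0's square lantern room, the part to grip: 36 x 36 mm, flat faces square to the lighthouse's x and y, 42 mm high (61 to 103 mm above the underside; this point at 82). Below it a round gallery 56 mm across (55 to 61 mm); above it a roof and ball up to 121 mm.
- foot1 (a point): Centre of the underside of loose lighthouse 1 (None if absent), z up its axis. Round shaft 46 mm across, 55 mm high, flush at the bottom with a steel lug bar 64 mm long (±x), 10 wide, 5 thick, so each lug stands out 9 mm; a dark door on the shaft over the +x lug. All alike, either lug fits either slot. About 0.2 kg; starts upright on the table.
- lantern1 (a point): Centre of lighthouse 1's square lantern room, the part to grip: 36 x 36 mm, flat faces square to the lighthouse's x and y, 42 mm high (61 to 103 mm above the underside; this point at 82). Below it a round gallery 56 mm across (55 to 61 mm); above it a roof and ball up to 121 mm.
- foot2 (a point): Centre of the underside of loose lighthouse 2 (None if absent), z up its axis. Round shaft 46 mm across, 55 mm high, flush at the bottom with a steel lug bar 64 mm long (±x), 10 wide, 5 thick, so each lug stands out 9 mm; a dark door on the shaft over the +x lug. All alike, either lug fits either slot. About 0.2 kg; starts upright on the table.
- lantern2 (a point): Centre of lighthouse 2's square lantern room, the part to grip: 36 x 36 mm, flat faces square to the lighthouse's x and y, 42 mm high (61 to 103 mm above the underside; this point at 82). Below it a round gallery 56 mm across (55 to 61 mm); above it a roof and ball up to 121 mm.
- foot3 (a point): Centre of the underside of loose lighthouse 3 (None if absent), z up its axis. Round shaft 46 mm across, 55 mm high, flush at the bottom with a steel lug bar 64 mm long (±x), 10 wide, 5 thick, so each lug stands out 9 mm; a dark door on the shaft over the +x lug. All alike, either lug fits either slot. About 0.2 kg; starts upright on the table.
- lantern3 (a point): Centre of lighthouse 3's square lantern room, the part to grip: 36 x 36 mm, flat faces square to the lighthouse's x and y, 42 mm high (61 to 103 mm above the underside; this point at 82). Below it a round gallery 56 mm across (55 to 61 mm); above it a roof and ball up to 121 mm.
- water_tub: Clear open tub, 100 x 100 x 100 mm, with rinsing water, to the right of the mat; not part of the job. Origin under its centre.
Things that resemble listed ones, but are neither listed nor needed, are in the scene too. What is shaped like the part that bears foot0 but yellow is not meant.

How it is judged:
By the outcome, as a careful person would: the job done as asked, in the order asked, and still so for the second after the job is handed in, with the robot touching nothing.
Of lighthouse0, lighthouse1, lighthouse2, lighthouse3 only 3 to 4 are there at a start; the rules pass over those that are not, and their reading is None.
At some moment in a run one of lighthouse0, lighthouse1, lighthouse2, lighthouse3 may be knocked a few centimetres aside while the robot is not near it.
Once in a run the grip may slacken for a moment while it holds something.
It also fails if it takes over 210 s, if anything falls off the work surface, if the arm or the gripper's body presses on something with over 40 N, if the wrist force passes 120 N, or if a joint passes its speed limit or range.

## Working session

There is one attempt and no reset: what is moved stays moved. The work goes in short steps, each a Python script; the robot and the scene stay as the last script left them, time stands still between calls to the robot, and variables do not carry over. Pictures are saved under pics/ and viewed, about 12 in all and at most 16, crops included, and the job is handed in when it is done.

```bash
ls; mkdir -p pics
python3 - <<'E'
from workcell import *
import cv2,numpy as np
for n in("scene","side","wrist"):
    c=camera(n); cv2.imwrite(f"pics/a_{n}.png",c["image"]); np.savez(f"pics/a_{n}.npz",**c)
    print(n,c["fx"],c["fy"],c["cx"],c["cy"],c["dist_coeffs"],np.round(c["cam_to_world"],3).tolist(),(c["range_z"]>0).mean())
s=read_state();print(s,grip_point_offset)
E
```

```text
pics
scene 546.1839626861029 546.1839626861029 318.3149526055008 237.4797148373568 [0.03676293 0.         0.         0.         0.        ] [[0.791, -0.476, 0.384, 991.182], [0.612, 0.61, -0.503, -645.416], [0.005, 0.633, 0.774, 1052.757], [0.0, 0.0, 0.0, 1.0]] 0.9959440104166667
side 449.5189214007854 449.5189214007854 313.33681717696066 239.58027297604954 [-0.05749676  0.          0.          0.          0.        ] [[-1.0, -0.009, -0.012, 506.248], [-0.005, -0.564, 0.826, 840.322], [-0.014, 0.826, 0.564, 660.525], [0.0, 0.0, 0.0, 1.0]] 0.9960872395833333
wrist 402.7973952096158 402.7973952096158 321.9072297833796 245.15630753951427 [-0.06067949  0.          0.          0.          0.        ] [[0.399, 0.875, 0.274, 319.218], [-0.917, 0.381, 0.118, -541.535], [-0.001, -0.298, 0.954, 374.471], [0.0, 0.0, 0.0, 1.0]] 0.9960319010416666
{'time': 0.15, 'qpos': array([ 1.09083103,  0.52188254, -0.03635477,  1.59987074,  0.02121192,
        1.02105978, -0.11278743]), 'qvel': array([ 0.00155103, -0.00145059,  0.00074021, -0.00134994, -0.0014226 ,
        0.00133028, -0.00091624]), 'joint_efforts': array([ 2.70001488e-03, -9.27391291e+01,  1.98085226e+00, -3.70054972e+01,
        1.79515657e-02,  6.34532858e-03,  5.03347542e-05]), 'eef_pos': array([ 248.88586739, -573.04393551,  230.85649737]), 'tool_rot': array([[ 3.98421496e-01, -9.17202359e-01, -3.78714453e-04],
       [-9.17202059e-01, -3.98421673e-01,  7.44336404e-04],
       [-8.33595152e-04,  5.07980520e-05, -9.99999651e-01]]), 'ft_force': array([-0.49523354, -0.38516815,  0.09998561]), 'torque': array([-0.03169696, -0.03811559,  0.06894311]), 'finger_gap': 85.49784223653674} -18.700000000000003
```

View pics/a_scene.png

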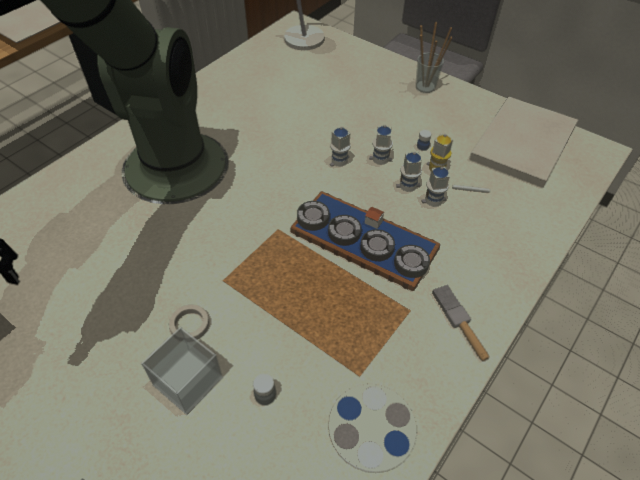

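View pics/a_side.png

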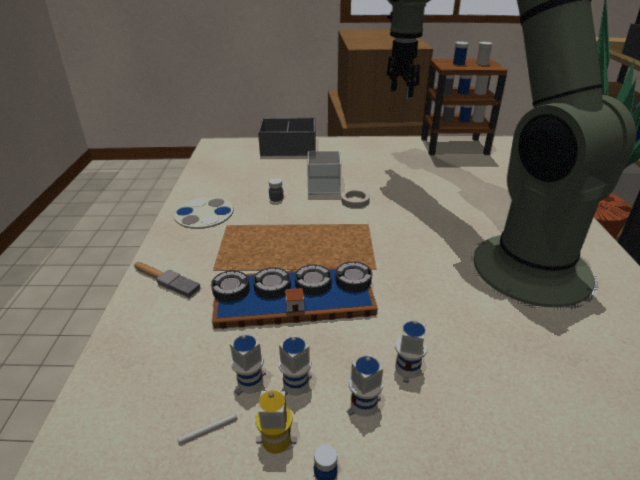

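The scene image shows four blue-roofed lighthouses near (340,145), (383,143), (411,170) and (437,185). The yellow decoy is at (441,152), the slab's centre is near (365,240) with its hut at (374,217), the mat is near (316,297), and the tub is at (182,370). The side view shows the same four at (247,360), (294,362), (366,383) and (411,347).

```bash
cat > h.py <<'E'
from workcell import *
import cv2,numpy as np
def cloud(c):
    """per-pixel world points (480x640x3), NaN where no reading"""
    K=np.array([[c["fx"],0,c["cx"]],[0,c["fy"],c["cy"]],[0,0,1.]])
    v,u=np.mgrid[:480,:640]
    p=cv2.undistortPoints(np.stack([u,v],-1).reshape(-1,1,2).astype(float),K,np.array(c["dist_coeffs"])).reshape(480,640,2)
    Z=np.where(c["range_z"]>0,c["range_z"],np.nan).astype(float)
    P=np.stack([p[...,0]*Z,-p[...,1]*Z,-Z],-1)
    T=np.array(c["cam_to_world"]); return P@T[:3,:3].T+T[:3,3]
def shot(name,fn=None):
    c=camera(name)
    if fn: cv2.imwrite(f"pics/{fn}.png",c["image"])
    return c
def rect(xy):
    """minAreaRect -> centre, (long,short), angle of long side mod pi"""
    (c,(w,h),a)=cv2.minAreaRect(np.asarray(xy,np.float32)); a=np.radians(a)
    if w<h: w,h,a=h,w,a+np.pi/2
    return np.array(c),(w,h),(a+np.pi/2)%np.pi-np.pi/2
def biggest(m):
    n,l,s,_=cv2.connectedComponentsWithStats(m.astype(np.uint8)); return l==1+np.argmax(s[1:,4])
def down(a):
    """tool down, jaw axis x at angle a in world"""
    c,s=np.cos(a),np.sin(a); return np.array([[c,s,0],[s,-c,0],[0,0,-1.]])
E
cat > m1.py <<'E'
from h import *
import sys
for n in("scene","side"):
    c=shot(n); P=cloud(c); hsv=cv2.cvtColor(c["image"],cv2.COLOR_BGR2HSV); H,S,V=[hsv[...,i] for i in range(3)]
    X,Y,Z=[P[...,i] for i in range(3)]
    ok=(X>200)&(X<950)&(abs(Y)<700)
    cork=biggest(cv2.morphologyEx((ok&(abs(Z)<9)&(H>5)&(H<22)&(S>100)).astype(np.uint8),cv2.MORPH_OPEN,np.ones((3,3))))
    print(n,"mat",rect(P[cork][:,:2]),np.nanmedian(Z[cork]))
    blue=(H>100)&(H<130)&(S>90)
    slab=biggest(cv2.morphologyEx((ok&(Z>10)&(Z<34)&blue).astype(np.uint8),cv2.MORPH_CLOSE,np.ones((5,5))))
    b=slab&(abs(Z-22)<6)
    print(" slab blue",rect(P[b][:,:2]),np.nanmedian(Z[b]))
    nb=cv2.dilate(slab.astype(np.uint8),np.ones((15,15)))>0
    s=nb&(Z>13)&(Z<30); print(" slab all",rect(P[s][:,:2]))
    hut=nb&(Z>52)&(Z<70); print(" hut",np.nanmedian(P[hut],0),hut.sum(),rect(P[hut][:,:2]))
    up=ok&(Z>63)&(Z<125)&(Y>-150)
    k,l,st,_=cv2.connectedComponentsWithStats(up.astype(np.uint8))
    for i in range(1,k):
        if st[i,4]<60: continue
        q=P[l==i]; r=rect(q[q[:,2]<103][:,:2]) if (q[:,2]<103).sum()>10 else None
        top=q[q[:,2]>104]
        print(" obj",st[i,:2],st[i,4],"H",np.median(H[l==i]),"top",np.round(top.mean(0),1) if len(top) else None,"zmax",q[:,2].max().round(),r)
E
python3 m1.py
```

```text
scene mat (array([ 565.80651855, -101.97367859]), (390.5712890625, 201.85812377929688), np.float64(0.0026636172604457276)) 2.678386428917861
 slab blue (array([562.86358643, 100.1785965 ]), (317.4998779296875, 132.06590270996094), np.float64(0.11589672596434286)) 24.257398107790436
 slab all (array([563.28918457, 100.39334106]), (339.94586181640625, 158.47027587890625), np.float64(0.10898208618768268))
 hut [562.74668664 137.18824979  59.70231561] 108 (array([585.39648438, 134.635849  ]), (205.57762145996094, 58.59968566894531), np.float64(0.2077116013898057))
 obj [373 125] 319 H 34.0 top [435.5 364.9 109.7] zmax 124.0 (array([436.36148071, 364.76257324]), (52.66107177734375, 49.69358444213867), np.float64(0.5159271406041621))
 obj [331 127] 360 H 34.0 top [350.7 287.8 110.5] zmax 124.0 (array([352.11129761, 283.86422729]), (52.24387741088867, 38.29888916015625), np.float64(0.4817382441885383))
 obj [431 134] 363 H 25.0 top [578.5 429.4 109.8] zmax 123.0 (array([580.31445312, 427.7953186 ]), (50.534183502197266, 40.39092254638672), np.float64(0.5140977486723592))
 obj [401 152] 370 
[... 1053 characters left out ...]
120177))
 obj [229 333] 831 H 38.0 top [630.5 331.3 109.3] zmax 122.0 (array([629.13250732, 327.04031372]), (45.77406311035156, 42.30842590332031), np.float64(-0.6304307503575277))
 obj [279 335] 847 H 33.0 top [549.4 335.7 109.5] zmax 121.0 (array([547.46191406, 332.9486084 ]), (42.38202667236328, 39.59687423706055), np.float64(-0.8839740058822954))
 obj [351 354] 904 H 45.0 top [433.  378.3 109.4] zmax 122.0 (array([430.60983276, 372.8949585 ]), (42.775657653808594, 38.46316146850586), np.float64(0.5245045832640622))
 obj [257 390] 988 H 23.0 top [576.3 442.  109.4] zmax 122.0 (array([580.331604  , 437.83843994]), (45.032588958740234, 39.168949127197266), np.float64(-0.030030603400060585))
```

```bash
cat > m2.py <<'E'
from h import *
for a in(0.112,0.112+np.pi):
    q=inverse_kinematics([557.6,148,180],down(a)); q2=inverse_kinematics([566,-53,28],down(a-.11)); print(a,q,q2)
E
python3 m2.py
python3 - <<'E'
from h import *
a=.112+np.pi
if inverse_kinematics([557.6,148,180],down(a)) is None: a=.112
print(a); movep([557.6,148,200],down(a)); wait(.3)
c=shot("wrist","hut"); P=cloud(c); Z=P[...,2]
s=(abs(P[...,0]-557)<60)&(abs(P[...,1]-148)<60)
top=s&(Z>48); print("hut",rect(P[top][:,:2]),top.sum(),np.nanmax(Z[s]))
sl=(abs(Z-22)<8); print(rect(P[sl][:,:2]))
R=P[s&(Z>57)]; print(R.mean(0),read_state()["time"])
E
```

```text
0.112 [ 0.09954677  0.57850145 -0.66090216  1.75605706  0.4240531   0.95392611
 -0.62100027] [ 0.29863938  0.75620903 -0.43968467  1.86536201  0.51519296  0.63452192
 -0.45688029]
3.253592653589793 [ 0.42451188  0.84463325 -1.27586133  1.74061557  0.8585668   1.23826052
  2.1749273 ] [-0.38703065  0.81898819  0.55420159  1.90243428 -0.7141342   0.62725236
 -2.51481387]
3.253592653589793
hut (array([556.73681641, 147.76011658]), (123.31423950195312, 38.24259948730469), np.float64(0.1287428330222331)) 41588 293.88519132237815
(array([574.85125732, 207.42028809]), (476.36761474609375, 370.5473327636719), np.float64(0.08043999009989466))
[555.03579498 139.19844452 258.12456844] 3.3667
```

View pics/hut.png

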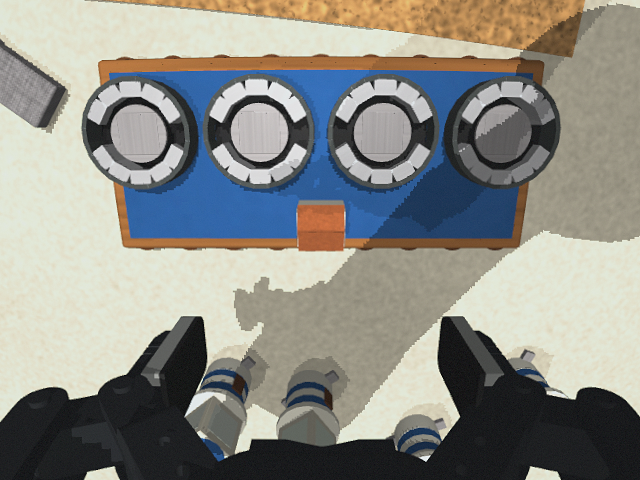

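The wrist image shows the hut roof at (321,225), all four sockets along row 130, and the fingers at the bottom corners. The range points include the gripper, so I'll cut them off at Z < 70.

Run:
```python
from h import *
c=shot("wrist"); P=cloud(c); Z=P[...,2]
s=(abs(P[...,0]-557)<60)&(abs(P[...,1]-148)<60)
for lo,hi in((48,70),(56,70),(60,70)):
    t=biggest(s&(Z>lo)&(Z<hi)); print(lo,rect(P[t][:,:2]),P[t].mean(0),t.sum())
hsv=cv2.cvtColor(c["image"],cv2.COLOR_BGR2HSV)
b=(hsv[...,0]>100)&(hsv[...,0]<130)&(hsv[...,1]>90)&(abs(Z-22)<6)
b=biggest(cv2.morphologyEx(b.astype(np.uint8),cv2.MORPH_OPEN,np.ones((3,3)))); print("blue",rect(P[b][:,:2]),np.median(Z[b]))
col=biggest((abs(Z-44)<4)&(P[...,0]<500)); print("collar",rect(P[col][:,:2]))
print(read_state()["eef_pos"],read_state()["tool_rot"].round(3).tolist())
```

```text
48 (array([559.18811035, 149.83093262]), (36.0135498046875, 35.12586975097656), np.float64(0.11131209414777143)) [559.30812889 148.31234798  59.82338469] 2210
56 (array([559.37805176, 149.59420776]), (35.19919967651367, 34.49936294555664), np.float64(0.10736201871756035)) [559.35333896 148.49581995  60.27757309] 2012
60 (array([559.24224854, 150.20857239]), (33.75340270996094, 19.725906372070312), np.float64(0.1148226231624434)) [559.38265886 149.40748068  62.21862155] 1042
blue (array([564.26708984, 101.91358948]), (320.7134704589844, 129.86929321289062), np.float64(0.11278344071576973)) 23.702284406736595
collar (array([432.33105469,  66.84907532]), (80.83767700195312, 79.88873291015625), np.float64(0.1301663675262863))
[557.6094979  147.94057437 199.97897366] [[-0.994, -0.112, -0.0], [-0.112, 0.994, -0.0], [0.0, -0.0, -1.0]]
```

```bash
cat > slide.py <<'E'
from h import *
h=np.array([559.2,149.6]); a=.112
movep([*h,150],down(a)); open_gripper(); movel([*h,32],max_speed=120,guard=15)
print(read_state()["eef_pos"],read_state()["ft_force"]); clamp(); s=read_state(); print(s["finger_gap"],s["ft_force"])
print(movel([566,-53,32],down(0.004),max_speed=70)); wait(.3); s=read_state(); print(s["eef_pos"],s["finger_gap"],s["ft_force"])
open_gripper(); movel([566,-53,230],max_speed=200)
c=shot("wrist","slid"); P=cloud(c); Z=P[...,2]
s=(abs(P[...,0]-566)<60)&(abs(P[...,1]+53)<60)
t=biggest(s&(Z>56)&(Z<70)); print(rect(P[t][:,:2]))
print(read_state()["time"])
E
python3 slide.py; python3 m1.py | grep -v obj
```

```text
[559.61833751 149.67898141  32.64695516] [-0.46531937 -0.26445484  0.05312731]
34.86628444676236 [-3.79336631 -0.20868322  8.9612563 ]
False
[566.39095066 -51.43428845  32.4083945 ] 34.97177878573955 [-0.58766911  8.81495433  8.48125017]
(array([566.04315186, -51.44513702]), (34.955116271972656, 34.73385238647461), np.float64(-1.5655080332027183))
12.475
scene mat (array([ 566.32116699, -101.88702393]), (389.65203857421875, 202.06500244140625), np.float64(0.000444044433502766)) 2.708958074276211
 slab blue (array([ 565.0032959 , -100.99277496]), (320.8357238769531, 131.313232421875), np.float64(0.0022827329496248883)) 24.097538765723357
 slab all (array([ 566.15917969, -101.92685699]), (340.6728515625, 155.35716247558594), np.float64(0.008133293969101896))
 hut [563.96011169 -61.82572753  59.52624117] 130 (array([567.46087646, -56.96476364]), (37.62626647949219, 29.859153747558594), np.float64(-0.005780790620180554))
side mat (array([566.87445068, -98.73779297]), (389.1678771972656, 200.40667724609375), np.float64(0.005193250470330479)) 2.1509050703886032
 slab blue (array([476.15930176, -99.15298462]), (140.10696411132812, 125.62920379638672), np.float64(1.1811546728468514e-05)) 23.51306729663247
 slab all (array([478.12164307, -97.84628296]), (173.25668334960938, 152.7273712158203), np.float64(0.0032697555853653526))
 hut [553.80953051 -45.19380286  58.69183678] 59 (array([553.98028564, -48.02244568]), (30.34982681274414, 14.235451698303223), np.float64(-1.5471944715112058))
```

View pics/slid.png

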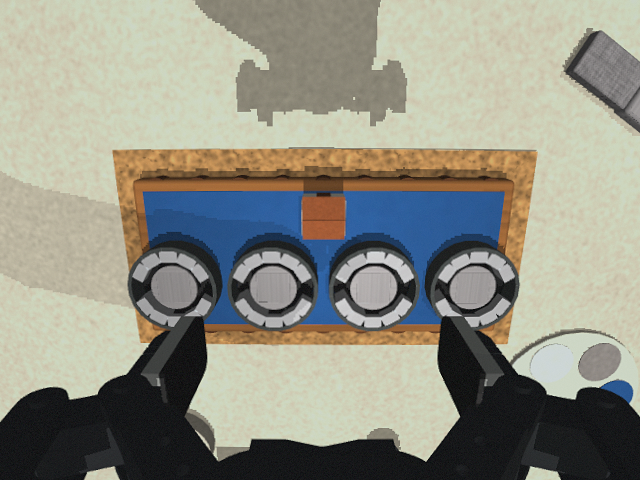

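The slab is on the mat with about 25 mm of cork visible all round and the hut on the left side. Next I survey the lighthouses and sockets.

```bash
cat > m3.py <<'E'
from h import *
c=shot("wrist"); P=cloud(c); Z=P[...,2]; near=np.isfinite(Z)
for sx in(-135,-45,45,135):
    m=near&(np.hypot(P[...,0]-566-sx,P[...,1]+119.5)<55)&(abs(Z-45)<4)
    (x,y),r=cv2.minEnclosingCircle(P[biggest(m)][:,:2].astype(np.float32)); print("socket",sx,round(x,1),round(y,1),round(r,1),np.median(Z[m]).round(1))
movep([490,250,250],down(0)); wait(.2)
c=shot("wrist","lh"); np.savez("pics/lh.npz",**c); P=cloud(c); Z=P[...,2]
for g in((349.5,295),(434,371.6),(550.3,329),(631.5,324.5)):
    d=np.hypot(P[...,0]-g[0],P[...,1]-g[1])
    for lo,hi in((108,126),(103,108),(63,102),(50,62)):
        t=(d<45)&(Z>lo)&(Z<hi)
        if t.sum()>10: print(g,lo,t.sum(),P[t].mean(0).round(1),rect(P[t][:,:2]))
print(read_state()["time"])
E
python3 m3.py
```

```text
socket -135 431.9 -120.4 41.1 45.2
socket -45 522.1 -119.4 40.3 45.2
socket 45 611.7 -119.3 40.6 45.1
socket 135 702.1 -119.2 40.9 45.0
(349.5, 295) 108 1265 [349.4 296.4 112.5] (array([347.97680664, 296.21600342]), (31.373126983642578, 29.703601837158203), np.float64(-0.014460165770803002))
(349.5, 295) 103 1161 [350.7 297.4 105.4] (array([347.25054932, 295.80471802]), (37.75849151611328, 37.54624938964844), np.float64(-0.2801797266945494))
(349.5, 295) 63 1278 [360.9 299.1  82.6] (array([356.63131714, 298.703125  ]), (54.221832275390625, 34.21622848510742), np.float64(-1.296966841140614))
(349.5, 295) 50 518 [362.3 301.9  61. ] (array([356.27230835, 298.73428345]), (54.981597900390625, 36.818382263183594), np.float64(-1.2904169961766456))
(434, 371.6) 108 1596 [434.4 372.8 112.6] (array([433.32546997, 373.27191162]), (30.463098526000977, 30.09457778930664), np.float64(-0.40344387143275817))
(434, 371.6) 103 1473 [434.8 372.7 105.4] (array([433.43786621, 373.60241699]), (37.64533233642578, 37.205078125), np.float64(0.5780054921929363))
(434, 371.6) 63 699 [444.3 362.6  80.4] (array(
[... 793 characters left out ...]
(54.663448333740234, 41.84995651245117), np.float64(-1.2323734002183686))
(631.5, 324.5) 108 1338 [629.7 326.9 112.4] (array([631.668396  , 327.16644287]), (30.16888999938965, 28.996843338012695), np.float64(-1.5275916646934595))
(631.5, 324.5) 103 1267 [628.8 327.1 105.3] (array([631.77172852, 326.76431274]), (37.540252685546875, 37.36736297607422), np.float64(-0.7164634370032377))
(631.5, 324.5) 63 1363 [618.7 327.4  83.1] (array([625.39306641, 326.46099854]), (45.81723403930664, 44.53460693359375), np.float64(-0.8063087716445323))
(631.5, 324.5) 50 624 [615.8 326.8  61. ] (array([620.85638428, 326.32208252]), (55.22319412231445, 34.25204849243164), np.float64(-1.5399616734498491))
14.0667
```

View pics/lh.png

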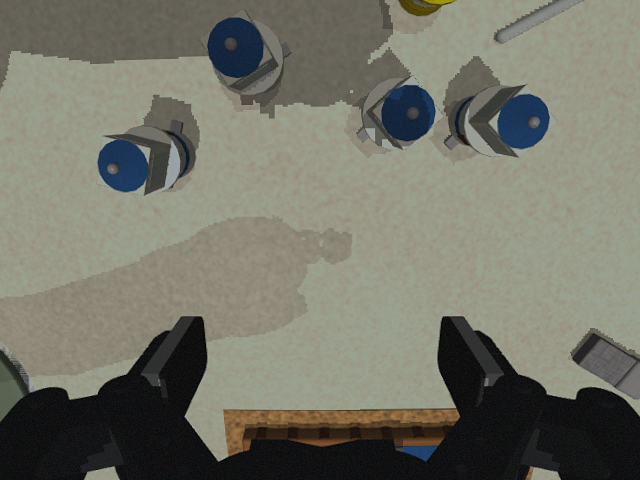

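The image shows the visible lugs at about (177,126), (284,48), (363,132) and (452,141), and the 103–108 mm band gives clean 37.5 mm squares. I'll pick each lug axis by casting rays from the lug pixels and by height, using the saved shot.

```bash
cat >> h.py <<'E'
def lighthouse(c,g,R=45):
    """centre and lug axis angle (mod pi) of the lighthouse near g"""
    P=cloud(c); Z=P[...,2]; d=np.hypot(P[...,0]-g[0],P[...,1]-g[1])
    hsv=cv2.cvtColor(c["image"],cv2.COLOR_BGR2HSV)
    t=(d<R)&(Z>103)&(Z<108); ctr,wh,a=rect(P[t][:,:2])
    r=np.hypot(P[...,0]-ctr[0],P[...,1]-ctr[1]); th=np.arctan2(P[...,1]-ctr[1],P[...,0]-ctr[0])
    lug=(r>26)&(r<33)&(Z>3.8)&(Z<10)
    n=[sum((np.abs(np.angle(np.exp(1j*(th[lug]-a-k*np.pi/2))))<.2).sum() for k in ks) for ks in((0,2),(1,3))]
    if n[1]>n[0]: a+=np.pi/2
    return ctr,wh,(a+np.pi/2)%np.pi-np.pi/2,n
E
python3 - <<'E'
from h import *
c=dict(np.load("pics/lh.npz")); P=cloud(c)
for g,px in(((349.5,295),(177,126)),((434,371.6),(284,48)),((550.3,329),(363,132)),((631.5,324.5),(452,141))):
    ctr,wh,a,n=lighthouse(c,g); p=P[px[1],px[0]]; v=p[:2]-ctr
    print(ctr,wh,round(a,3),n,"lug px",p.round(1),np.hypot(*v).round(1),np.arctan2(v[1],v[0]).round(3))
# feasibility of insert/turn poses
for x in(432,522,612,702):
    for b in(0,np.pi/2):
        print(x,round(b,2),[None if (q:=inverse_kinematics([x,-119.5,150],down(t))) is None else round(q[6],2) for t in(b,b-np.pi/4,b-np.pi/2-.1)])
E
```

```text
[347.25054932 295.80471802] (37.75849151611328, 37.54624938964844) 1.291 [np.int64(0), np.int64(84)] lug px [355.3 322.2   5.6] 27.6 1.274
[433.43786621 373.60241699] (37.64533233642578, 37.205078125) 0.578 [np.int64(70), np.int64(0)] lug px [457.3 388.7   5. ] 28.3 0.565
[550.51287842 331.04321289] (37.628684997558594, 37.080299377441406) 0.756 [np.int64(0), np.int64(68)] lug px [529.3 315.8   5.6] 26.1 -2.52
[631.77172852 326.76431274] (37.540252685546875, 37.36736297607422) 0.854 [np.int64(0), np.int64(79)] lug px [613.2 308.2   6.9] 26.3 -2.355
432 0 [np.float64(0.65), np.float64(-0.08), np.float64(-0.89)]
432 1.57 [np.float64(1.93), np.float64(1.28), np.float64(0.56)]
522 0 [np.float64(0.56), np.float64(-0.12), np.float64(-0.92)]
522 1.57 [np.float64(1.87), np.float64(1.22), np.float64(0.48)]
612 0 [np.float64(0.51), np.float64(-0.16), np.float64(-0.94)]
612 1.57 [np.float64(1.83), np.float64(1.17), np.float64(0.43)]
702 0 [np.float64(0.46), np.float64(-0.21), np.float64(-1.0)]
702 1.57 [np.float64(1.79), np.float64(1.13), np.float64(0.38)]
```

```bash
cat > place.py <<'E'
from h import *
import sys
OFF=67
def pick(g):
    movep([g[0],g[1]-60,250],down(0)); wait(.3)
    c=shot("wrist"); ctr,wh,a,n=lighthouse(c,g); print("lh",ctr,wh,round(a,3),n)
    assert max(n)>25 and min(n)<.3*max(n) and 35<wh[1]<=wh[0]<40
    movep([*ctr,OFF+90],down(a)); open_gripper(); hit=movel([*ctr,OFF],max_speed=100,guard=15)
    if hit: raise SystemExit("hit on descent %s"%read_state()["eef_pos"])
    clamp(); wait(.2); s=read_state(); print("gap",s["finger_gap"],"z",s["eef_pos"][2]); f0=s["ft_force"][2]
    movel([*ctr,OFF+75],max_speed=100); wait(.3); s=read_state(); print("lifted gap",s["finger_gap"],"dF",s["ft_force"][2]-f0)
def carry(sock):
    movel([*sock,OFF+75],down(.002),max_speed=140); wait(.2); s=read_state()
    e=np.array(sock)-s["eef_pos"][:2]; print("hover gap",s["finger_gap"],"err",e)
    movel([*sock,OFF+50],max_speed=80); wait(.3)
    s=read_state(); print("pre",s["eef_pos"],s["ft_force"]); return s["ft_force"][2]
def press(sock,f0):
    z=OFF+27.5; hit=movel([*sock,z],max_speed=25,guard=28); wait(.3); s=read_state()
    print("press hit",hit,s["eef_pos"],"F",s["ft_force"][2]-f0)
    if hit: return False
    zc=z+(z-s["eef_pos"][2]); movel([*sock,zc],max_speed=20); wait(.3); s=read_state()
    print("press2",s["eef_pos"],"F",s["ft_force"][2]-f0,"xy",s["ft_force"][:2]); return zc
def turn(sock,zc):
    for t in(-.4,-.8,-1.2,-1.62):
        movel([*sock,zc],down(t+.002),max_speed=40); s=read_state(); R=s["tool_rot"]
        print("turn",t,np.arctan2(R[1,0],R[0,0]).round(3),s["eef_pos"].round(1),"T",s["torque"].round(2),"gap",s["finger_gap"].round(1))
def release(sock):
    movel([*sock,OFF+34],down(-1.57),max_speed=20); wait(.4); s=read_state(); print("up",s["eef_pos"],s["ft_force"],s["finger_gap"])
    open_gripper(); wait(.3); movel([*sock,OFF+140],max_speed=120)
def check(sock):
    movel([sock[0],sock[1],260],max_speed=200)
    movep([sock[0],sock[1]-60,270],down(0)); wait(.2); c=shot("wrist"); P=cloud(c); Z=P[...,2]
    d=np.hypot(P[...,0]-sock[0],P[...,1]-sock[1]); t=(d<45)&(Z>136.5)&(Z<142)
    print("check rect",rect(P[t][:,:2]),"zmax",Z[(d<45)&(Z<175)].max(),"time",read_state()["time"]); return c
SOCK=[(566.4-135,-119.5),(566.4-45,-119.5),(566.4+45,-119.5),(566.4+135,-119.5)]
LH=[(347.3,295.8),(433.4,373.6),(550.5,331.0),(631.8,326.8)]
def run(i,j):
    pick(LH[i]); f0=carry(SOCK[j])
    zc=press(SOCK[j],f0)
    if zc is False: raise SystemExit("blocked")
    turn(SOCK[j],zc); release(SOCK[j]); return check(SOCK[j])
if __name__=="__main__":
    c=run(int(sys.argv[1]),int(sys.argv[2])); cv2.imwrite(f"pics/chk{sys.argv[2]}.png",c["image"])
E
python3 - <<'E'
from place import *
pick(LH[0]); f0=carry(SOCK[0]); zc=press(SOCK[0],f0); print(zc,read_state()["time"])
cv2.imwrite("pics/pressed.png",camera("wrist")["image"])
E
```

```text
lh [347.08230591 296.22894287] (37.59503936767578, 36.73615264892578) 1.262 [np.int64(28), np.int64(0)]
gap 35.522058174154516 z 67.25987946174818
lifted gap 35.70348419179478 dF -8.755832212685991
hover gap 35.55724063868323 err [-0.01185175 -0.12475305]
pre [ 431.59701168 -119.47659462  117.27997682] [-0.22814607 -0.4945451  -0.5331307 ]
press hit False [ 431.53329972 -119.67235855   94.49313976] F 9.048330303100592
press2 [ 431.54772398 -119.66673067   94.49791604] F 9.103150197910672 xy [-0.08380539  0.12224728]
94.50686023635684 25.3833
```

Run:
```python
from place import *
z=94.5
for k in range(5):
    z-=.8; movel([*SOCK[0],z],max_speed=20); wait(.4); s=read_state(); print(z,s["eef_pos"][2],s["ft_force"]+[0,0,.53],s["torque"].round(2))
    if s["ft_force"][2]+.53>12.3: break
cv2.imwrite("pics/pressed.png",camera("wrist")["image"])
```

```text
93.7 93.71263474028638 [-0.18527121  0.42099122  9.52256383] [-0.14  0.27 -0.02]
92.9 92.96001316230303 [-0.27081142 -0.27672114  9.99824565] [-0.11  0.28  0.04]
92.10000000000001 92.15499538377388 [-0.90478915 -0.61190443 12.41768492] [-0.05  0.34 -0.01]
```

View pics/pressed.png

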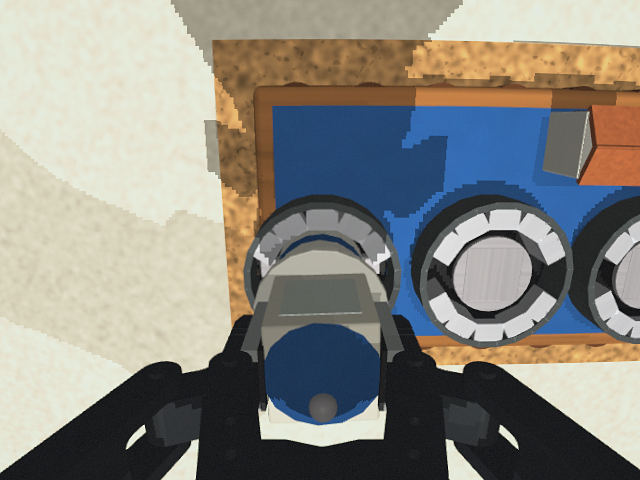

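The lighthouse is in socket 0's mouth, upright at (320,330), and the force matches the turning depth. Now I turn it.

Run:
```python
from place import *
turn(SOCK[0],92.1); release(SOCK[0]); c=check(SOCK[0]); cv2.imwrite("pics/chk0.png",c["image"])
P=cloud(c);Z=P[...,2]; b=np.hypot(P[...,0]-SOCK[0][0],P[...,1]-SOCK[0][1])<45
print(np.percentile(Z[b&(Z<180)],99.8))
```

```text
Traceback (most recent call last):
  File "place.py", line 26, in turn
    print("turn",t,np.arctan2(R[1,0],R[0,0]).round(3),s["eef_pos"].round(1),"T",s["torque"].round(2),"gap",s["finger_gap"].round(1))
                                                                                                           ^^^^^^^^^^^^^^^^^^^^^
AttributeError: 'float' object has no attribute 'round'
```

```bash
sed -i 's/s\["finger_gap"\].round(1))/s["finger_gap"])/' place.py
python3 - <<'E'
from place import *
turn(SOCK[0],92.1); release(SOCK[0]); c=check(SOCK[0]); cv2.imwrite("pics/chk0.png",c["image"])
P=cloud(c);Z=P[...,2]; b=np.hypot(P[...,0]-SOCK[0][0],P[...,1]-SOCK[0][1])<45
print(np.percentile(Z[b&(Z<180)],99.8))
E
```

```text
turn -0.4 -0.398 [ 432.1 -119.8   92.3] T [-0.   -0.31 -0.08] gap 35.346570532291956
turn -0.8 -0.798 [ 432.2 -119.8   92.2] T [-0.13 -0.52 -0.07] gap 35.4688805918768
turn -1.2 -1.198 [ 432.2 -119.9   92.2] T [-0.18 -0.54 -0.03] gap 35.660738548106224
turn -1.62 -1.618 [ 432.1 -119.9   92.2] T [-0.18 -0.41 -0.01] gap 35.70411088374035
up [ 431.34327231 -119.48906452  100.9449223 ] [ 1.71047363 -1.5779522  -7.42097641] 35.31939508971578
check rect (array([ 432.08538818, -117.85610199]), (37.41304016113281, 36.75386047363281), np.float64(-1.5696995958362212)) zmax 155.97546371133086 time 34.675
155.073328118745
```

View pics/chk0.png

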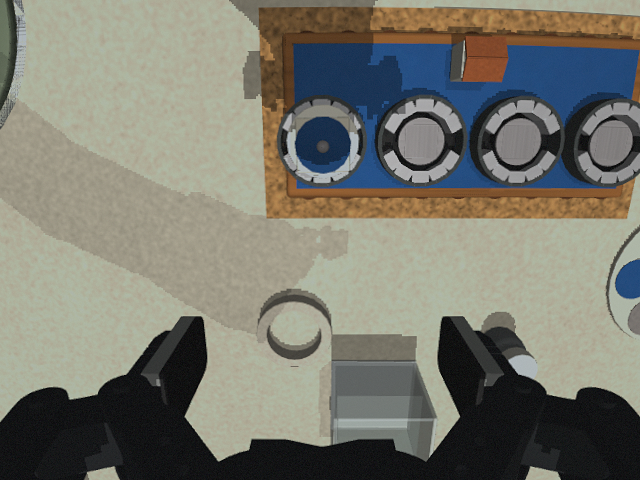

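Lighthouse 0 sits square in socket 0. Its top is at 155 mm, where 34 + 121 is expected, and it resisted a 7 N pull, so it is locked. The press needs about 2 mm more depth than planned, so I'll make it force-based and lower the release height.

```bash
python3 - <<'E'
s=open("place.py").read()
i=s.index("    zc=z+(z-s"); j=s.index("def turn")
s=s[:i]+'''    for k in range(6):
        F=np.mean([(wait(.05),read_state()["ft_force"][2])[1] for _ in range(6)])-f0
        print("z",round(read_state()["eef_pos"][2],2),"F",round(F,2))
        if F>11.6: break
        z-=.8; movel([*sock,z],max_speed=20); wait(.1)
    return z
'''+s[j:]
s=s.replace("z=OFF+27.5;","z=OFF+26.3;").replace("OFF+34],down(-1.57)","OFF+31.8],down(-1.57)")
open("place.py","w").write(s)
E
python3 place.py 1 1
```

```text
lh [433.38250732 373.45898438] (37.457275390625, 37.12899398803711) 0.487 [np.int64(0), np.int64(16)]Traceback (most recent call last):
  File "place.py", line 47, in <module>
    c=run(int(sys.argv[1]),int(sys.argv[2])); cv2.imwrite(f"pics/chk{sys.argv[2]}.png",c["image"])
  File "place.py", line 42, in run
    pick(LH[i]); f0=carry(SOCK[j])
    ~~~~^^^^^^^
  File "place.py", line 7, in pick
    assert max(n)>25 and min(n)<.3*max(n) and 35<wh[1]<=wh[0]<40
           ^^^^^^^^^^^^^^^^^^^^^^^^^^^^^^^^^^^^^^^^^^^^^^^^^^^^^
AssertionError
```

```bash
sed -i 's/def pick(g):/def pick(g,dx=60):/; s/movep(\[g\[0\],g\[1\]-60,250\],down(0)); wait(.3)/movep([g[0]+dx,g[1]-115,250],down(0)); wait(.3)/' place.py
python3 - <<'E'
from place import *
for dx in(60,-60,120):
    g=LH[1]; movep([g[0]+dx,g[1]-115,250],down(0)); wait(.3); c=shot("wrist"); print(dx,lighthouse(c,g))
    P=cloud(c);Z=P[...,2];d=np.hypot(P[...,0]-g[0],P[...,1]-g[1])
    for lo,hi in((65,101),(101,104),(104,107),(105,109)):
        t=(d<32)&(Z>lo)&(Z<hi); print("  ",lo,t.sum(),rect(P[t][:,:2]))
E
```

```text
60 (array([433.55578613, 373.5067749 ]), (37.62350082397461, 37.18035125732422), np.float64(0.48530651386459445), [np.int64(81), np.int64(0)])
   65 468 (array([445.59005737, 369.99728394]), (49.84769058227539, 25.188404083251953), np.float64(1.2954148174363431))
   101 354 (array([433.60418701, 373.49252319]), (37.642059326171875, 36.65068054199219), np.float64(0.5120471146329986))
   104 913 (array([433.54937744, 373.65588379]), (37.27297592163086, 37.24867248535156), np.float64(0.5558441303398967))
   105 1025 (array([433.48638916, 373.41223145]), (36.50149917602539, 36.0385627746582), np.float64(0.5206800176225994))
-60 (array([433.4486084 , 373.52166748]), (37.47657012939453, 37.17674255371094), np.float64(0.5802666491164681), [np.int64(0), np.int64(75)])
   65 444 (array([428.21759033, 370.69354248]), (38.934513092041016, 30.12643051147461), np.float64(-0.8503416768449843))
   101 340 (array([433.7381897 , 373.57913208]), (37.19310760498047, 36.737022399902344), np.float64(-1.0306291272383468))
   104 920 (array([433.40859985, 373.26882935]), (37.38882064819336, 37.19914627075195), np.float64(-1.0976017364099278))
   105 1060 (array([433.33709717, 373.3291626 ]), (37.16764831542969, 36.38022994995117), np.float64(-0.9689687254931467))
120 (array([433.55090332, 373.1668396 ]), (37.64738845825195, 37.328125), np.float64(0.49614208410228633), [np.int64(0), np.int64(83)])
   65 1116 (array([445.84436035, 370.20291138]), (50.61066818237305, 25.438373565673828), np.float64(1.3189359893419774))
   101 338 (array([433.43734741, 373.28912354]), (37.375518798828125, 37.13106918334961), np.float64(0.5402302166058437))
   104 957 (array([433.51916504, 373.14813232]), (37.64628982543945, 37.24873733520508), np.float64(-1.0754803219732394))
   105 1042 (array([433.71414185, 373.18719482]), (37.26231384277344, 36.78696060180664), np.float64(-1.0559131453380455))
```

Run:
```python
s=open("h.py").read()
s=s.replace("    return ctr,wh,(a+np.pi/2)%np.pi-np.pi/2,n",'''    # refine by lines through the lantern's visible vertical faces
    da=[]
    for k in range(4):
        f=(r<27)&(Z>67)&(Z<99)&(np.abs(np.angle(np.exp(1j*(th-a-k*np.pi/2))))<.5)
        if f.sum()<80: continue
        vx,vy=cv2.fitLine(P[f][:,:2].astype(np.float32),cv2.DIST_HUBER,0,.01,.01).ravel()[:2]
        e=np.angle(np.exp(4j*(np.arctan2(vy,vx)-a)))/4; da.append((e,f.sum()))
    print("  a0",round(a,3),"faces",[(round(e,3),int(m)) for e,m in da])
    if da: a+=np.average([e for e,_ in da],weights=[m for _,m in da])
    return ctr,wh,(a+np.pi/2)%np.pi-np.pi/2,n''')
open("h.py","w").write(s)
from place import *
g=LH[1]; print(lighthouse(camera("wrist"),g)); movep([g[0]-60,g[1]-115,250],down(0)); wait(.3); print(lighthouse(camera("wrist"),g))
c=dict(np.load("pics/lh.npz"))
for g in LH: print(lighthouse(c,g))
```

```text
a0 0.5 faces [(np.float64(0.031), 282), (np.float64(0.022), 275)]
(array([433.56723022, 373.16119385]), (37.88557434082031, 37.78806686401367), np.float64(0.5266591303217742), [np.int64(0), np.int64(84)])
  a0 0.513 faces [(np.float64(0.025), 218)]
(array([433.58102417, 373.3927002 ]), (37.448184967041016, 36.805137634277344), np.float64(0.53833265701798), [np.int64(1), np.int64(83)])
  a0 1.291 faces [(np.float64(0.046), 174), (np.float64(0.009), 359)]
(array([347.25054932, 295.80471802]), (37.75849151611328, 37.54624938964844), np.float64(1.311757616980679), [np.int64(0), np.int64(84)])
  a0 0.578 faces [(np.float64(-0.043), 225)]
(array([433.43786621, 373.60241699]), (37.64533233642578, 37.205078125), np.float64(0.5348570942878723), [np.int64(70), np.int64(0)])
  a0 0.756 faces [(np.float64(-0.043), 113)]
(array([550.51287842, 331.04321289]), (37.628684997558594, 37.080299377441406), np.float64(0.7134753624585013), [np.int64(0), np.int64(68)])
  a0 0.854 faces [(np.float64(-0.05), 316), (np.float64(-0.049), 280)]
(array([631.77172852, 326.76431274]), (37.540252685546875, 37.36736297607422), np.float64(0.8046318111264146), [np.int64(0), np.int64(79)])
```

```bash
python3 place.py 1 1
```

```text
a0 0.537 faces [(np.float64(-0.013), 177)]
lh [433.62356567 373.5506897 ] (37.792083740234375, 36.910438537597656) 0.524 [np.int64(84), np.int64(0)]
gap 35.26593996890529 z 67.25474673379661
lifted gap 35.446044395569565 dF -7.679248954807525
hover gap 35.307385239906054 err [-0.01705956 -0.082055  ]
pre [ 521.53209728 -119.49702368  117.21929373] [ 0.1710174   0.00507291 -1.79331737]
press hit False [ 521.506563  -119.5824597   93.4486943] F 11.359217649610097
z 93.46 F 11.71
turn -0.4 -0.398 [ 522.1 -119.8   93.6] T [-0.04 -0.31 -0.12] gap 35.358306500597664
turn -0.8 -0.798 [ 522.2 -119.9   93.6] T [-0.12 -0.43 -0.05] gap 35.671746614760174
turn -1.2 -1.198 [ 522.2 -120.    93.6] T [-0.16 -0.51 -0.03] gap 35.12818986445128
turn -1.62 -1.618 [ 522.1 -120.    93.6] T [-0.2  -0.2   0.01] gap 35.39167149981632
up [ 521.71634935 -119.85347573   98.85620717] [ 0.85358541 -1.79597391  5.67379844] 35.22102108300558
check rect (array([ 521.42456055, -117.8293457 ]), (37.378822326660156, 36.768341064453125), np.float64(-1.570143753304528)) zmax 156.5194869161291 time 58.75
```

```bash
python3 place.py 2 2
```

```text
a0 0.76 faces [(np.float64(-0.068), 202)]
lh [550.27679443 331.14889526] (37.68421936035156, 37.24638366699219) 0.692 [np.int64(66), np.int64(0)]
gap 35.708412271585445 z 67.32934613826127
lifted gap 35.62072677475756 dF -8.78666254242042
hover gap 35.56275344129424 err [-0.01698502 -0.12942262]
pre [ 611.52533969 -119.52003967  117.27052691] [-1.24723439 -0.13991067 -2.23267036]
press hit False [ 611.49512533 -119.55757208   93.60021735] F 11.147350089653623
z 93.62 F 12.26
turn -0.4 -0.398 [ 612.2 -119.8   93.8] T [-0.06 -0.24 -0.07] gap 35.40061375813006
turn -0.8 -0.798 [ 612.2 -119.9   93.8] T [-0.18 -0.33 -0.03] gap 34.84192245586098
turn -1.2 -1.198 [ 612.2 -120.    93.8] T [-0.26 -0.35 -0.04] gap 35.49089703479975
turn -1.62 -1.618 [ 612.1 -120.    93.8] T [-0.19 -0.15 -0.01] gap 35.63725344815262
up [ 611.58866071 -119.78016788   98.91468302] [ 2.10151707 -2.19571018  4.18456752] 35.51029535216976
check rect (array([ 611.82330322, -117.56576538]), (38.069793701171875, 36.298439025878906), np.float64(1.553542238724491)) zmax 156.39309294804872 time 77.4333
```

Run:
```python
from place import *
c=camera("scene"); P=cloud(c);Z=P[...,2]
up=(Z>104)&(Z<126)&(P[...,1]>150)&(P[...,0]>200)&(P[...,0]<900)
k,l,st,_=cv2.connectedComponentsWithStats(up.astype(np.uint8))
print([(P[l==i].mean(0).round(0).tolist(),st[i,4]) for i in range(1,k) if st[i,4]>30])
```

```text
[([382.0, 754.0, 115.0], np.int32(31)), ([579.0, 429.0, 110.0], np.int32(117)), ([633.0, 318.0, 110.0], np.int32(146))]
```

```bash
python3 place.py 3 3
python3 - <<'E'
from place import *
movel([566,-180,330],down(0),max_speed=150); wait(.3)
c=shot("wrist","final"); P=cloud(c); Z=P[...,2]
for s in SOCK:
    d=np.hypot(P[...,0]-s[0],P[...,1]-s[1]); t=(d<32)&(Z>136.5)&(Z<142)
    ctr,wh,a=rect(P[t][:,:2]); print(ctr,wh,round(a,3),"top",np.percentile(Z[(d<40)&(Z<180)],[99.5,99.9]).round(1))
E
python3 m1.py | grep -v obj
```

```text
a0 0.869 faces [(np.float64(-0.078), 209)]
lh [632.05206299 326.45251465] (37.56865692138672, 37.544281005859375) 0.791 [np.int64(60), np.int64(0)]
gap 35.73987090797155 z 67.33085498976473
lifted gap 35.81853509577914 dF -6.961624987926262
hover gap 35.39296178442706 err [-0.01790317 -0.14205115]
pre [ 701.53017399 -119.50168808  117.31711126] [-0.70466108 -0.45259072 -2.65924969]
press hit False [ 701.52710323 -119.55369155   93.81929608] F 12.630372738689644
z 93.83 F 12.42
turn -0.4 -0.398 [ 702.2 -119.8   94. ] T [ 0.02 -0.12 -0.06] gap 35.28526705316606
turn -0.8 -0.798 [ 702.3 -119.8   94. ] T [-0.11 -0.25 -0.11] gap 35.67835609908915
turn -1.2 -1.198 [ 702.2 -119.9   94.1] T [-0.18 -0.3  -0.05] gap 35.113163611153375
turn -1.62 -1.618 [ 702. -120.   94.] T [-0.21  0.06  0.03] gap 35.16934215328107
up [ 701.7045557  -119.79535916   98.95403019] [ 1.40179347 -1.34013821  5.26869261] 35.17455097779674
check rect (array([ 701.82897949, -117.55227661]), (38.086097717285156, 36.26119613647461), np.float64(1.5563035373007397)) zmax 156.94764844741547 time 96.1667
[ 432.06811523 -118
[... 793 characters left out ...]
49809   56.34274027] 17 (array([558.81103516, -98.56620789]), (250.0688018798828, 98.500732421875), np.float64(0.0870814394829833))
side mat (array([566.10864258, -92.37664795]), (390.40496826171875, 190.42892456054688), np.float64(0.016119341137355025)) 2.1145369712007778
 slab blue (array([476.42059326, -98.26692963]), (140.1627197265625, 127.83295440673828), np.float64(0.020859475554154683)) 23.47613045782299
 slab all (array([478.44299316, -98.97719574]), (172.92701721191406, 155.0649871826172), np.float64(-0.00015659387209687736))
 hut [553.68987167 -44.30552786  59.03534475] 63 (array([512.56567383, -82.51272583]), (134.17759704589844, 27.84040069580078), np.float64(0.721411057676387))
```

View pics/final.png

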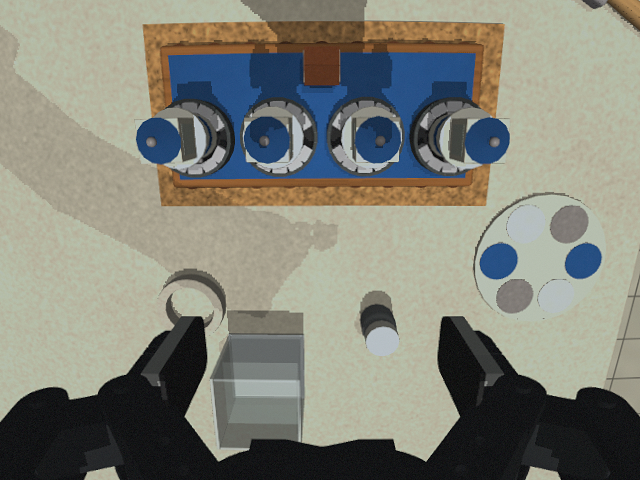

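The final view shows all four lighthouses seated at the same height (about 155 mm) and square within about 0.02 rad. The slab has cork visible all round and the tub is undisturbed, so I'm handing in.

```bash
python3 -c "
from workcell import *
print(finish_job(),read_state()['time'])"
```

```text
the job is handed in; nothing more can be done
the job is handed in; nothing more can be done
```

I slid the slab onto the mat by pinching the hut. Then I fitted all four lighthouses, one per socket: pressed in to about 12 N, turned a quarter clockwise, and released. I handed the job in at about 97 s of robot time; the hand-in gives no verdict.

**Last checks:**
- **Lighthouses:** the four tops read 155.1–155.6 mm where a locked seat should give 156 mm, within calibration. They are square to the slab within about 0.02 rad. Only lighthouse 0 was also pull-tested, and it held at about 7 N. For the other three, the evidence that they locked is that they match its height and angle.
- **Slab:** it is centred on the mat with cork visible all round, and the hut is on the robot's left.
- **Tub:** it looked undisturbed and the robot never came near it, but I did not measure its position.

**Deviations and disagreements:**
- **First press:** it read only 9 N at the planned depth, so I went about 2 mm deeper by force before turning.
- **Lighthouse 1:** my first look at its angle was poor and failed my own check, so I measured again from a more slanted view before gripping.
- **Side camera:** its last readings of the mat and slab disagree with the scene camera because the lighthouses partly block its view. I relied on the scene and wrist cameras.

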